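# Scoop the walnuts into the bowl, cover it and put the scoop away

## Task

Use the steel scoop to move every walnut from the wooden trough into the single steel bowl; do not pick nuts out of the trough with the fingers, though one that spills on to the shelf may be picked up. Lay the scoop flat in the open drawer and push the drawer fully shut, and put the green lid on the filled bowl, level and centred so that it covers the rim all the way round. Leave the sugar pot, the stack of bowls and the orange clip where they stand.

Things in the scene. Friction and masses are not known exactly. Their poses are not given: they have to be found in the camera images.
- trough: Pale wooden trough, fixed, 277 mm long (its x from -153 to +124) by 124 wide (y) by 52 high. Inside: flat floor, x -90 to +90 mm, 104 mm wide, 8 mm above the origin; at -x a gentle end rising 40 mm at 35 degrees from horizontal, at +x a steep end rising 44 mm at 60 degrees; long sides upright, 10 mm thick, 52 high. Origin: on the shelf, under the middle of the floor.
- nut0: Walnut in its shell, brown, 42 mm long (its x axis) and 35 mm thick, 15 g. Origin: its centre. 5 to 8 walnuts are present; the state gives None for those that are absent.
- nut1: Another walnut like nut0 (None if absent).
- nut2: Another walnut like nut0 (None if absent).
- nut3: Another walnut like nut0 (None if absent).
- nut4: Another walnut like nut0 (None if absent).
- nut5: Another walnut like nut0 (None if absent).
- nut6: Another walnut like nut0 (None if absent).
- nut7: Another walnut like nut0 (None if absent).
- scoop: Steel scoop, 0.14 kg, flat-bottomed. Blade x -47.5 to +47.5 mm, 88 wide, floor and walls 2 to 3 thick, open at the nose (+x); back wall 38 high, its middle rising to 63 behind the handle; sides 38 high, 16 over the front 35 mm. Dark handle, 18 x 18 mm, runs level from the back wall to x = -137.5 mm, axis 53 mm above the underside. Origin: under the blade's centre; z up.
- scoop_grip (a point): Middle of the scoop's handle, on its axis: scoop x = -92.5, y = 0, z = 53 mm. Axes as the scoop's.
- scoop_lip (a point): Middle of the scoop's front lip, underside: scoop x = +47.5, y = 0, z = 0. Axes as the scoop's.
- bowl: Single loose stainless steel bowl, empty at the start, rim 160 mm across, 75 mm high, wall 3 mm, foot 72 mm across, inner floor 4 mm above the origin, 0.28 kg. Origin: centre of the underside; z up.
- lid: Round flat hard silicone lid, green, 190 mm across, 5 mm thick, lying on the shelf with its knob up; knob a cylinder 26 mm across that rises 30 mm above the disc, at the centre. 0.16 kg. Origin: centre of the underside; z up.
- unit_drawer0 (a joint): Drawer of the fixed dark wooden unit (225 mm deep, 290 wide, 115 high), which opens towards the robot. Opening of the drawer in m: 0 fully shut, at most 0.154; about 0.135 to 0.15 at the start. It slides with about 1 N of friction, has no catch, and stays where left.
- drawer_floor (a point): Point on the drawer's inner floor at the foot of the front inner wall, mid-width, 22 mm above the shelf; moves with the drawer; axes as the drawer unit's (x into the unit, y to the left seen from the robot). Inside the drawer is 180 mm (x 0 to 180) by 248 mm (y -124 to +124), walls 71 mm high. Uncovered: x from 0 to (opening - 6 mm); the rest is under the unit's top.
- unit_drawer0_handle (a point): Middle of the brass bar handle on the drawer's front, bar 120 mm long along y, 35 mm in front of the drawer's face, 77 mm above the shelf; moves with the drawer.
- sugar_pot: White ceramic sugar pot with its cover closed, 96 mm across, 101 mm high. Bystander. Origin: centre of the underside.
- bowl_stack: Stack of four nested steel bowls, 170 mm across, 100 mm high. Bystander. Origin: centre of the underside.
- clip: Orange plastic bag clip, 90 mm by 21 mm by 10 mm, lying flat. Bystander. Origin: centre of the underside.

How it is judged:
On the way, in this order (a step that is already met when the one before it is completed fails the run):
1. at least one walnut is carried clear of the trough in the scoop (its centre more than 100 mm above the shelf) (((x of nut0 in the frame of scoop between -0.045 and 0.05 m and y of nut0 in the frame of scoop between -0.044 and 0.044 m and z of nut0 in the frame of scoop between 0.005 and 0.07 m and height (world z) of nut0 above 0.1 m) or (x of nut1 in the frame of scoop between -0.045 and 0.05 m and y of nut1 in the frame of scoop between -0.044 and 0.044 m and z of nut1 in the frame of scoop between 0.005 and 0.07 m and height (world z) of nut1 above 0.1 m) or (x of nut2 in the frame of scoop between -0.045 and 0.05 m and y of nut2 in the frame of scoop between -0.044 and 0.044 m and z of nut2 in the frame of scoop between 0.005 and 0.07 m and height (world z) of nut2 above 0.1 m) or (x of nut3 in the frame of scoop between -0.045 and 0.05 m and y of nut3 in the frame of scoop between -0.044 and 0.044 m and z of nut3 in the frame of scoop between 0.005 and 0.07 m and height (world z) of nut3 above 0.1 m) or (x of nut4 in the frame of scoop between -0.045 and 0.05 m and y of nut4 in the frame of scoop between -0.044 and 0.044 m and z of nut4 in the frame of scoop between 0.005 and 0.07 m and height (world z) of nut4 above 0.1 m) or (x of nut5 in the frame of scoop between -0.045 and 0.05 m and y of nut5 in the frame of scoop between -0.044 and 0.044 m and z of nut5 in the frame of scoop between 0.005 and 0.07 m and height (world z) of nut5 above 0.1 m) or (x of nut6 in the frame of scoop between -0.045 and 0.05 m and y of nut6 in the frame of scoop between -0.044 and 0.044 m and z of nut6 in the frame of scoop between 0.005 and 0.07 m and height (world z) of nut6 above 0.1 m) or (x of nut7 in the frame of scoop between -0.045 and 0.05 m and y of nut7 in the frame of scoop between -0.044 and 0.044 m and z of nut7 in the frame of scoop between 0.005 and 0.07 m and height (world z) of nut7 above 0.1 m))), for 0.2 s.
2. all the walnuts that are present lie in the single bowl (horizontal distance between each of nut0, nut1, nut2, nut3, nut4, nut5, nut6, nut7 and bowl below 0.07 m and z of nut0 in the frame of bowl between 0.005 and 0.072 m and z of nut1 in the frame of bowl between 0.005 and 0.072 m and z of nut2 in the frame of bowl between 0.005 and 0.072 m and z of nut3 in the frame of bowl between 0.005 and 0.072 m and z of nut4 in the frame of bowl between 0.005 and 0.072 m and z of nut5 in the frame of bowl between 0.005 and 0.072 m and z of nut6 in the frame of bowl between 0.005 and 0.072 m and z of nut7 in the frame of bowl between 0.005 and 0.072 m), for 0.3 s.
At the end, for the whole second after the job is handed in: Every walnut lies in the bowl (within 70 mm of its axis, 5 to 72 mm above its underside); scoop flat (0.15 rad) on the drawer's floor; drawer shut to 8 mm; lid on the rim within 15 mm of centre, level to 0.06 rad; bowl upright; lid, bowl and scoop at rest (all of step 2 and x of scoop in the frame of drawer_floor between 0 and 0.18 m and y of scoop in the frame of drawer_floor between -0.125 and 0.125 m and z of scoop in the frame of drawer_floor between -0.008 and 0.015 m and angle between scoop's own z axis and vertical below 0.15 rad and value of joint unit_drawer0 below 0.008 m and horizontal distance between lid and bowl below 0.015 m and z of lid in the frame of bowl between 0.07 and 0.082 m and angle between each of lid, bowl's own z axis and vertical below 0.06 rad and linear speed of each of lid, bowl, scoop below 0.02 m/s); the robot touches nothing.
It fails at once if a walnut in the trough is touched with the fingers ((contact force between the fingers and nut0 above 0.3 N and x of nut0 in the frame of trough between -0.15 and 0.125 m and y of nut0 in the frame of trough between -0.06 and 0.06 m and z of nut0 in the frame of trough below 0.09 m) or (contact force between the fingers and nut1 above 0.3 N and x of nut1 in the frame of trough between -0.15 and 0.125 m and y of nut1 in the frame of trough between -0.06 and 0.06 m and z of nut1 in the frame of trough below 0.09 m) or (contact force between the fingers and nut2 above 0.3 N and x of nut2 in the frame of trough between -0.15 and 0.125 m and y of nut2 in the frame of trough between -0.06 and 0.06 m and z of nut2 in the frame of trough below 0.09 m) or (contact force between the fingers and nut3 above 0.3 N and x of nut3 in the frame of trough between -0.15 and 0.125 m and y of nut3 in the frame of trough between -0.06 and 0.06 m and z of nut3 in the frame of trough below 0.09 m) or (contact force between the fingers and nut4 above 0.3 N and x of nut4 in the frame of trough between -0.15 and 0.125 m and y of nut4 in the frame of trough between -0.06 and 0.06 m and z of nut4 in the frame of trough below 0.09 m) or (contact force between the fingers and nut5 above 0.3 N and x of nut5 in the frame of trough between -0.15 and 0.125 m and y of nut5 in the frame of trough between -0.06 and 0.06 m and z of nut5 in the frame of trough below 0.09 m) or (contact force between the fingers and nut6 above 0.3 N and x of nut6 in the frame of trough between -0.15 and 0.125 m and y of nut6 in the frame of trough between -0.06 and 0.06 m and z of nut6 in the frame of trough below 0.09 m) or (contact force between the fingers and nut7 above 0.3 N and x of nut7 in the frame of trough between -0.15 and 0.125 m and y of nut7 in the frame of trough between -0.06 and 0.06 m and z of nut7 in the frame of trough below 0.09 m)).
It fails at once if the sugar pot is shifted by more than 30 mm (distance of sugar_pot from where it was at the start of the episode above 0.03 m).
It fails at once if the bowl stack is shifted by more than 30 mm (distance of bowl_stack from where it was at the start of the episode above 0.03 m).
It fails at once if the clip is shifted by more than 40 mm (distance of clip from where it was at the start of the episode above 0.04 m).
Of nut0, nut1, nut2, nut3, nut4, nut5, nut6, nut7 only 5 to 8 are there at a start; the rules pass over those that are not, and their reading is None.
At some moment in a run one of bowl, lid may be knocked a few centimetres aside while the robot is not near it.
It also fails if it takes over 210 s, if anything falls off the work surface, if the arm or the gripper's body presses on something with over 40 N, if the wrist force passes 120 N, or if a joint passes its speed limit or range.

## Robot

A 6-joint arm with a two-finger parallel gripper is mounted at the origin on the work surface. World frame = base frame: x ahead of the robot, y to its left, z up, the work surface at z = 0. Lengths are in m, angles in rad, forces in N, time in s.
With the tool pointing down it reaches from about 0.3 to 0.825 m from the base axis. Payload 5.4 kg.
Tool frame: the origin (TCP) lies at the very end of the fingers, on their centre line; the grasp point (between the pads) lies 19 mm behind it; z points along the fingers, y is the line along which they close (so a half turn about z gives the same grasp; the last joint's range is limited). The gripper opens to 92 mm and grips with 3 to 60 N. Pads are 20 mm wide; open, the fingers measure 128 mm over their backs; the gripper's body (75 mm by 189 mm) begins 69 mm behind the grasp point.
Start: joints at [-1.376, 0.158, 1.597, -0, 1.386, -0.21], TCP at [0.226, -0.529, 0.215] pointing down, gripper open.
Joint ranges: [-2.91, 2.91], [-0.94, 2.29], [0.18, 2.7], [-1.29, 4.43], [0.17, 2.64], [-3, 3]. Speed limits (rad/s): [2.57, 2.57, 3.14, 3.14, 3.14, 3.14].

## Interface

Orientations are given as a rotation vector (axis times angle).
In Python, from workcell import bot gives the robot as it stands. Calls block until the motion is done:
- bot.goto(position, orientation): joint-space move of the TCP to a pose.
- bot.line_to(position, rot=None, max_speed=0.15): straight line of the TCP; rot=None keeps the orientation; max_speed is the mean speed in m/s.
- bot.set_joints(angles): joint-space move.
- bot.set_gripper(opening, newtons=None): opening from 0.0 (shut) to 1.0 (fully open); newtons is the grip in N (None keeps the last); returns when the fingers have stopped.
- bot.hold(seconds).
- bot.inverse_kinematics(position, orientation): joint angles nearest the present ones, or None.
- bot.read_camera(name): name is "scene" or "side" or "wrist"; returns a dict with "pixels" (384x512x3 uint8, blue, green, red), "fx", "fy", "cx", "cy" (pixels), "R" (3x3) and "t" (3): a world point X has camera coordinates R X + t. Camera axes: x right, y down, z forward; pixel columns grow to the right and rows downward; lengths in m; the calibration is good to about 2 mm. The wrist camera is an equidistant fisheye: a pixel r from the principal point sees the ray r / f radians off the axis. A picture is of the moment at which its call begins. There is no depth.
A pose or a line that the arm cannot do raises bot.MotionError and nothing moves.
- bot.job_done(): hands the job in; it is judged then, once.
Readings, each from a call of its own:
- bot.current_clock(): time.
- bot.current_joints(): joint angles.
- bot.current_joint_vel(): joint speeds.
- bot.current_effort(): joint torques, N m.
- bot.current_ee_pos(): TCP position.
- bot.current_tool_rot(): TCP orientation.
- bot.current_contact_force(): force on the tool from outside, world axes, zero at the start.
- bot.current_ft_torque(): the same for the moment, N m.
- bot.current_opening(): opening from 0.0 (shut) to 1.0 (fully open).
- bot.current_grip_force(): force on a finger pad.
Only numpy, scipy, OpenCV 4.12 (cv2) and the standard library are available. Lean on these libraries where they do the work, as an engineer would, in place of code of your own. Each camera call takes 0.05 s, during which the arm holds its last target. There are 200 camera calls.

## Working session

There is one attempt and no reset: what is moved stays moved. The work goes in short steps, each a Python script; the robot and the scene stay as the last script left them, time stands still between calls to the robot, and variables do not carry over. Pictures are saved under pics/ and viewed, at most 15 in all, crops included, and the job is handed in when it is done.

```bash
ls; mkdir -p pics; cat > h.py <<'E'
import numpy as np, cv2
from workcell import bot
from scipy.spatial.transform import Rotation as Rn
def cam(n): 
    c=bot.read_camera(n); c['R']=np.array(c['R']);c['t']=np.array(c['t']); return c
def ray(c,u,v,fish=False):
    x=(u-c['cx'])/c['fx'];y=(v-c['cy'])/c['fy']
    if fish:
        r=np.hypot(x,y)+1e-12; d=np.array([np.sin(r)*x/r,np.sin(r)*y/r,np.cos(r)])
    else: d=np.array([x,y,1.])
    return -c['R'].T@c['t'], c['R'].T@d
def onz(c,u,v,z,fish=False):
    o,d=ray(c,u,v,fish); return o+d*(z-o[2])/d[2]
def proj(c,X,fish=False):
    p=c['R']@np.array(X)+c['t']
    if fish:
        r=np.hypot(p[0],p[1]); th=np.arctan2(r,p[2]); return np.array([c['cx']+c['fx']*th*p[0]/r,c['cy']+c['fy']*th*p[1]/r])
    return np.array([c['cx']+c['fx']*p[0]/p[2],c['cy']+c['fy']*p[1]/p[2]])
E
python3 - <<'E'
from h import *
ims=[]
for n in ['scene','side']:
    c=cam(n); cv2.imwrite(f'pics/{n}0.png',cv2.resize(c['pixels'],(800,600),interpolation=cv2.INTER_CUBIC)); cv2.imwrite(f'pics/raw_{n}0.png',c['pixels'])
    np.savez(f'{n}0.npz',**c); print(n,-c['R'].T@c['t'],c['R'].T@[0,0,1],c['fx'],c['cx'],c['cy'])
print(bot.current_tool_rot())
E
```

```text
pics
scene [ 1.14754223 -0.0840866   1.01303551] [-0.52181505  0.07329676 -0.8499039 ] 358.7148299160785 255.23267171066567 189.49381999916653
side [0.15006906 0.65058327 0.79232131] [ 0.42505755 -0.63272482 -0.6472908 ] 427.67004401168225 253.46607292030365 190.9892455488636
[-3.07582556e+00 -6.31218660e-01  1.79088445e-05]
```

View pics/scene0.png

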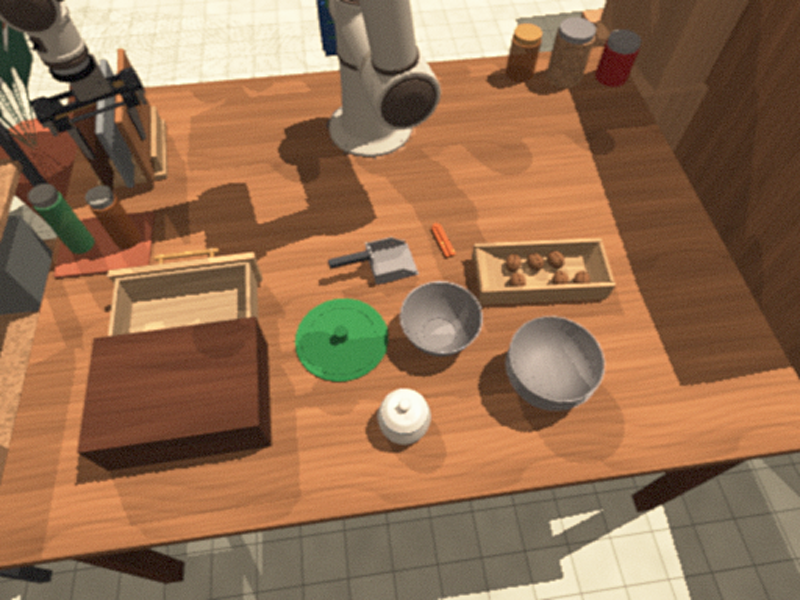

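View pics/side0.png

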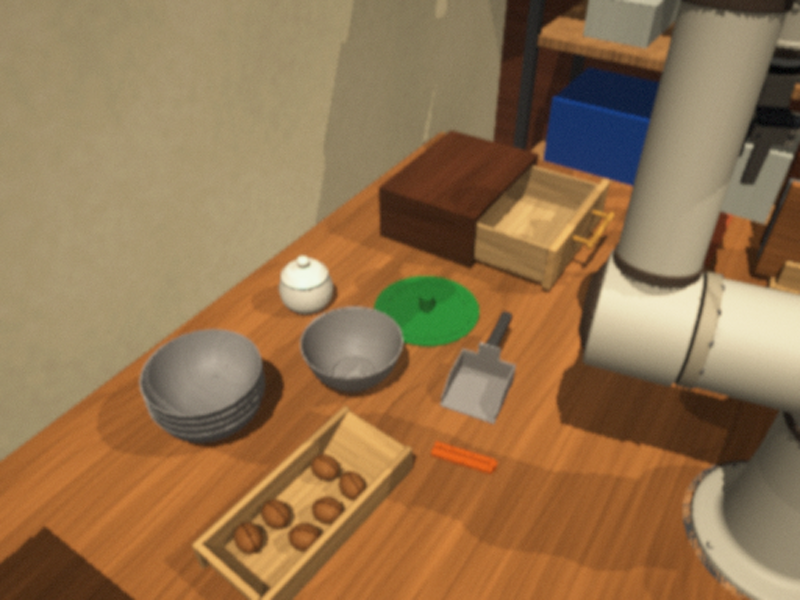

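The scene camera (x = 1.15) looks back at the robot, so image right is +y. In the 800x600 view there are 6 walnuts at about (513–581, 258–280). The trough's gentle end is on the left (−y), at about (475, 270). The scoop runs from its handle end at (330, 263) to its lip at (412, 258), and the lid is at (342, 338). The bowl rim is at (441, 312), the stack at (556, 360) and the clip at (443, 240). The drawer is open at (185, 300), with its brass handle at about (185, 255). The side view shows the same 6 nuts.

```bash
python3 - <<'E'
from h import *
k=512/800
c=dict(np.load('scene0.npz')); s=dict(np.load('side0.npz'))
def P(u,v,z): return onz(c,u*k,v*k,z).round(3)
def S(u,v,z): return onz(s,u*k,v*k,z).round(3)
print('trough rim',[P(*p,.052)[:2] for p in [(473,243),(603,240),(613,298),(480,303)]])
print('trough side',[S(*p,.052)[:2] for p in [(347,410),(413,455),(268,598),(197,545)]])
print('bowl',P(441,318,.075),S(353,345,.075),'stack',P(556,360,.1),'sugar',P(404,415,.05))
print('scoop handle end',P(331,262,.055),S(505,317,.055),'lip',P(411,258,0)[:2], P(416,276,0),P(390,282,0))
print('drawer handle',P(155,262,.077),P(217,250,.077),S(612,215,.077),S(578,258,.077))
print('clip',P(443,240,0.005))
for n,q in (('scene',c),('side',s)):
    hsv=cv2.cvtColor(q['pixels'],cv2.COLOR_BGR2HSV)
    m=cv2.inRange(hsv,(50,100,40),(75,255,255)); nn,l,st,ce=cv2.connectedComponentsWithStats(m)
    i=1+np.argmax(st[1:,4]); print('lid',onz(q,*ce[i],.006).round(3),st[i])
E
cat > look.py <<'E'
import sys
from h import *
def look(name,pos,yaw=np.pi/2,tilt=0):
    R=Rn.from_euler('z',yaw)*Rn.from_euler('x',np.pi)
    bot.goto(pos,R.as_rotvec()); c=cam('wrist'); np.savez(name+'.npz',**c)
    cv2.imwrite(f'pics/{name}.png',cv2.resize(c['pixels'],(800,600),interpolation=cv2.INTER_CUBIC)); print(name,-c['R'].T@c['t'],c['R'].T@[0,0,1],c['fx'],bot.current_clock())
E
python3 - <<'E'
from look import *
look('w1',[.42,.02,.38],0)
E
```

```text
trough rim [array([0.447, 0.175]), array([0.478, 0.454]), array([0.622, 0.425]), array([0.596, 0.158])]
trough side [array([0.559, 0.171]), array([0.438, 0.185]), array([0.469, 0.438]), array([0.584, 0.436])]
bowl [0.632 0.07  0.075] [0.615 0.077 0.075] stack [0.759 0.255 0.1  ] sugar [ 0.805 -0.026  0.05 ]
scoop handle end [ 0.457 -0.13   0.055] [ 0.458 -0.129  0.055] lip [0.431 0.044] [0.48  0.047 0.   ] [ 0.487 -0.011  0.   ]
drawer handle [ 0.423 -0.485  0.077] [ 0.41  -0.361  0.077] [ 0.408 -0.484  0.077] [ 0.411 -0.318  0.077]
clip [0.395 0.122 0.005]
lid [ 0.615 -0.127  0.006] [ 189  191   59   53 2424]
lid [ 0.601 -0.125  0.006] [ 240  177   66   44 2091]
w1 [0.50380144 0.0196314  0.54987359] [-2.96976916e-01 -4.13863109e-04 -9.54884569e-01] 297.3186396354542 2.3167
```

View pics/w1.png

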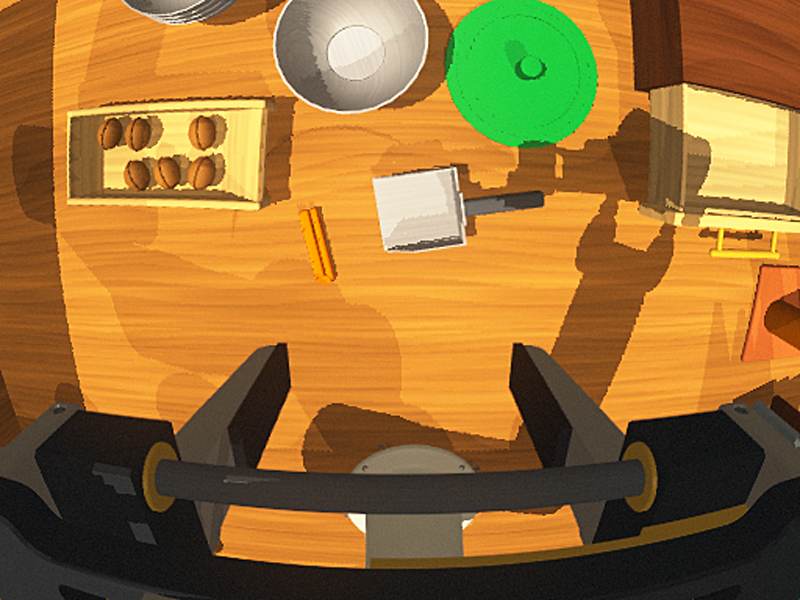

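The wrist view (up = +x, right = −y) shows 6 nuts in the trough, whose rim corners are at (68,113), (264,99), (264,208) and (68,204). The steep end is on the left (+y). The scoop lip runs from (373,180) to (387,252), with the handle end at (543,199). The lid knob is at (531,68), the bowl rim centre is near (351,43), and the drawer handle spans (712–778, 254).

```bash
python3 - <<'E'
from h import *
k=.64
c=dict(np.load('w1.npz')); s=dict(np.load('side0.npz'));sc=dict(np.load('scene0.npz'))
W=lambda u,v,z: onz(c,u*k,v*k,z,True)[:2].round(4)
print('trough rim',[W(*p,.052) for p in [(68,113),(264,99),(264,208),(68,204)]])
print('lip',W(373,180,.002),W(387,252,.002),'handle end',W(543,199,.06),'handle root',W(466,207,.06),'back corners',W(457,166,.038),W(467,246,.038))
print('knob top',W(531,66,.035),'bowl rim L/R/bottom',W(275,43,.075),W(428,43,.075),W(352,112,.075),'foot',W(356,52,.004))
print('drawer handle',W(712,254,.077),W(778,255,.077), 'front corners',W(648,221,.093),W(652,90,.09))
print('nuts',[W(*p,.026) for p in [(110,134),(138,133),(203,132),(137,173),(168,172),(202,171)]])
# lid & bowl by mask
for q,f in((c,1),(s,0),(sc,0)):
    hsv=cv2.cvtColor(q['pixels'],cv2.COLOR_BGR2HSV); m=cv2.inRange(hsv,(50,100,40),(75,255,255)); 
    pts=max(cv2.findContours(m,0,1)[0],key=cv2.contourArea)[:,0]
    w=np.array([onz(q,u,v,.004,bool(f))[:2] for u,v in pts]); 
    print('lid',cv2.minEnclosingCircle(w.astype(np.float32)))
E
```

```text
trough rim [array([0.5863, 0.4365]), array([0.5676, 0.165 ]), array([0.447 , 0.1686]), array([0.4689, 0.446 ])]
lip [0.4717 0.05  ] [0.3849 0.0341] handle end [ 0.458  -0.1368] handle root [ 0.4469 -0.0516] back corners [ 0.4898 -0.0439] [ 0.3999 -0.0572]
knob top [ 0.6078 -0.1273] bowl rim L/R/bottom [0.6243 0.1467] [ 0.6184 -0.0095] [0.5461 0.0667] foot [0.6248 0.0691]
drawer handle [ 0.4064 -0.3651] [ 0.4098 -0.4915] front corners [ 0.4437 -0.2526] [ 0.5881 -0.2514]
nuts [array([0.5516, 0.3856]), array([0.5473, 0.3413]), array([0.5385, 0.2496]), array([0.4971, 0.3457]), array([0.4944, 0.2998]), array([0.492 , 0.2529])]
lid ((0.6082934141159058, -0.12709784507751465), 0.094544418156147)
lid ((0.607732355594635, -0.12662772834300995), 0.0923083946108818)
lid ((0.6098321676254272, -0.12623661756515503), 0.09383820742368698)
```

```bash
cat >> h.py <<'E'
LEAN=np.radians(12); T=.016
TR=np.array([.5185,.3185,0]); TRYAW=np.radians(85.8)
FLIP=0
def srot(yaw,pitch,roll=0): return Rn.from_euler('ZYX',[yaw,-pitch,roll])   # pitch>0 nose up
def tcp(point,local,yaw,pitch,flip=None,roll=0):
    """TCP pose putting scoop-frame point `local` at world `point`."""
    f=FLIP if flip is None else flip
    R=srot(yaw,pitch,roll); o=np.array(point)-R.apply(local); g=o+R.apply([-.0925,0,.053])
    Rt=R*Rn.from_euler('y',-LEAN)*Rn.from_euler('x',np.pi)*Rn.from_euler('z',np.pi*f)
    return g+T*Rt.apply([0,0,1]), Rt.as_rotvec()
LIP=[.0475,0,0]; GRIP=[-.0925,0,.053]
def trw(x,y,z):
    return TR+Rn.from_euler('z',TRYAW).apply([x,y,z])
def S(point,yaw,pitch,local=LIP,speed=.15,line=True,roll=0):
    p,r=tcp(point,local,yaw,pitch,roll=roll)
    bot.line_to(p,r,max_speed=speed) if line else bot.goto(p,r)
E
python3 - <<'E'
from h import *
d=np.radians
B=np.array([.624,.069,0])
tests={'grasp':([.4505,-.0945,.053],GRIP,d(99),0),'enter':(trw(-.13,0,.06),LIP,TRYAW,d(-35)),'end':(trw(.088,0,.009),LIP,TRYAW,0),'lift':(trw(.115,0,.06),LIP,TRYAW,d(25)),'high':(trw(.115,0,.22),LIP,TRYAW,d(25)),
'drawer':([.51,-.43,.03],[0,0,0],d(90),0)}
for y in (90,120,150,180,60,30): tests[f'dump{y}']=(B+[0,0,.09],LIP,d(y),d(-60)); tests[f'pre{y}']=(B+[0,0,.2],LIP,d(y),d(20))
for n,a in tests.items():
    print(n,[ (lambda q: None if q is None else np.round(q,2))(bot.inverse_kinematics(*tcp(*a,flip=f))) for f in (0,1)])
E
```

```text
grasp [array([-0.58,  0.17,  1.99,  0.17,  1.13, -0.82]), array([-0.58,  0.17,  1.99,  0.17,  1.13,  2.32])]
enter [array([ 0.2 ,  0.18,  1.72, -0.39,  1.37,  0.37]), array([ 0.2 ,  0.18,  1.72, -0.39,  1.37, -2.77])]
end [array([0.16, 0.3 , 1.81, 0.24, 1.  , 0.1 ]), None]
lift [array([-0.04,  0.34,  1.92,  0.79,  1.02, -0.44]), array([-0.04,  0.34,  1.92,  0.79,  1.02,  2.7 ])]
high [array([-0.04,  0.08,  1.86,  0.68,  1.26, -0.2 ]), array([-0.04,  0.08,  1.86,  0.68,  1.26,  2.94])]
drawer [array([-1.01,  0.81,  1.03,  0.11,  1.48, -1.03]), array([-1.01,  0.81,  1.03,  0.11,  1.48,  2.11])]
dump90 [array([ 0.23,  0.5 ,  1.36, -0.81,  1.55,  0.37]), array([ 0.23,  0.5 ,  1.36, -0.81,  1.55, -2.77])]
pre90 [array([-0.55,  0.46,  1.38,  0.47,  1.62, -0.6 ]), array([-0.55,  0.46,  1.38,  0.47,  1.62,  2.54])]
dump120 [array([ 0.23,  0.25,  1.68, -0.91,  1.12,  0.09]), None]
pre120 [array([-0.4 ,  0.83,  0.84,  0.35,  1.92, -0.88]), array([-0.4 ,  0.83,  0.84,  0.35,  1.92,  2.26])]
dump150 [array([ 0.11,  0.01,  1.96, -0.84,  0.63, -0.38]), array([ 0.11,  0.01,  1.96, -0.84,  0.63,  2.77])]
pre150 [None, None]
dump180 [array([-0.12, -0.14,  2.09,  0.26,  0.37, -1.89]), array([-0.12, -0.14,  2.09,  0.26,  0.37,  1.25])]
pre180 [None, None]
dump60 [array([ 0.17,  0.72,  1.04, -0.65,  1.92,  0.64]), array([ 0.17,  0.72,  1.04, -0.65,  1.92, -2.51])]
pre60 [array([-0.64,  0.06,  1.86,  0.57,  1.34, -0.29]), array([-0.64,  0.06,  1.86,  0.57,  1.34,  2.85])]
dump30 [array([ 0.06,  0.88,  0.79, -0.42,  2.21,  0.99]), array([ 0.06,  0.88,  0.79, -0.42,  2.21, -2.15])]
pre30 [array([-0.58, -0.37,  2.23,  0.57,  1.07,  0.25]), array([-0.58, -0.37,  2.23,  0.57,  1.07, -2.9 ])]
```

```bash
python3 - <<'E'
from h import *
y=np.radians(99); g=np.array([.4505,-.0945,.053])
S(g+[0,0,.12],y,0,GRIP,line=False); S(g,y,0,GRIP)
bot.set_gripper(0,60); print(bot.current_opening(),bot.current_grip_force(),bot.current_contact_force())
S(g+[0,0,.15],y,0,GRIP)
print(bot.current_opening(),bot.current_contact_force(),bot.current_clock())
c=cam('wrist'); np.savez('w2.npz',**c); cv2.imwrite('pics/w2.png',cv2.resize(c['pixels'],(800,600)))
s=cam('side'); np.savez('side2.npz',**s); cv2.imwrite('pics/side2.png',cv2.resize(s['pixels'],(800,600)))
p=proj(s,g+[0,0,.15]+srot(y,0).apply([.14,0,-.053])); print('expected lip px in side(800)',p/.64)
E
```

```text
0.18836708602542307 59.87351059913635 [-0.56163762 -0.47128196 -0.46534658]
0.18670807928333233 [ 0.79472705 -0.69338143 -1.24730237] 7.35
expected lip px in side(800) [474.44125993 343.62109054]
```

View pics/side2.png

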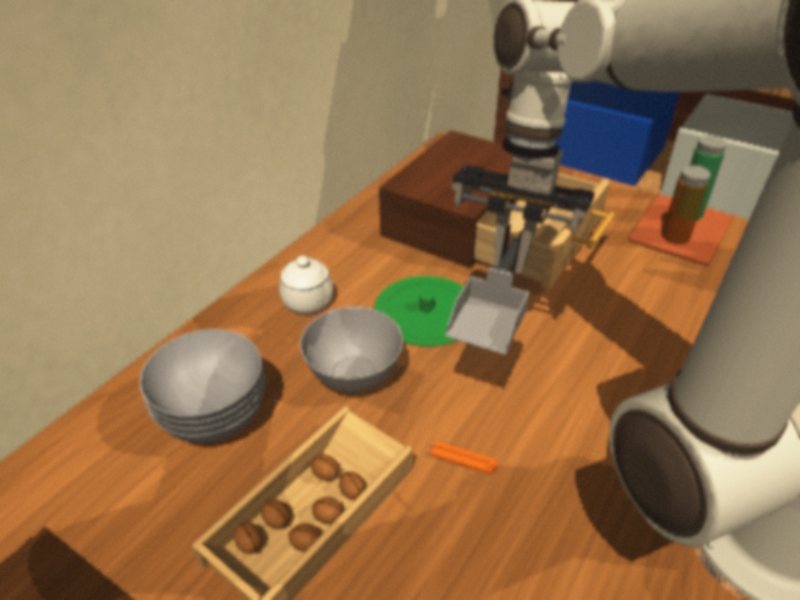

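The scoop is gripped level, with its lip mid at (476, 344) against the predicted (474, 344). Next I sweep the trough.

```bash
cat > sweep.py <<'E'
from h import *
from scipy.optimize import brentq
d=np.radians
def phi(a):  # nose-down angle allowed by gentle slope, lip a past foot
    if a>=.097: return 0.
    f=lambda p:.097*np.sin(p)-max(0,(.097*np.cos(p)-a))*np.tan(d(35))
    return brentq(f,0,d(36)) if f(0)<0 else 0.
def ft(): return np.round(bot.current_contact_force(),1)
def sweep(y=0,end=.088,start=-.13,zf=.0095,lim=20):
    S(trw(start,y,.16),TRYAW,d(-35),line=False)
    S(trw(start,y,.05),TRYAW,d(-35)); base=bot.current_contact_force()
    S(trw(-.092,y,zf+.002),TRYAW,d(-35),speed=.08); print('foot',ft())
    xs=np.append(np.arange(-.07,end-.001,.02),end)
    for x in xs:
        S(trw(x,y,zf),TRYAW,-min(d(35),phi(x+.09)+(d(2) if x<0 else 0)),speed=.08)
        f=bot.current_contact_force()-base; print(round(x,3),f.round(1))
        if np.linalg.norm(f)>lim: print('stop'); break
def raise_(y=0,x0=.088,zf=.0095,top=.045,pit=26):
    for h in np.linspace(0,top,7)[1:]:
        th=min(d(pit),.9*np.arcsin(h/.095))
        S(trw(x0+h/np.sqrt(3)-.001,y,zf+h),TRYAW,th,speed=.08)
    print('raised',ft())
def shot(n):
    c=cam(n); f=f'{n}_{bot.current_clock():.0f}'; np.savez(f+'.npz',**c)
    cv2.imwrite(f'pics/{f}.png',cv2.resize(c['pixels'],(800,600),interpolation=cv2.INTER_CUBIC)); print(f)
E
python3 - <<'E'
from sweep import *
sweep(); shot('side'); print(bot.current_clock())
E
ls pics
```

```text
foot [-0.4  1.4 -0.6]
-0.07 [-0.1 -0.1 -0.1]
-0.05 [-0.4  1.8  0.4]
-0.03 [-0.2  0.5  1.3]
-0.01 [-0. -0.  1.]
0.01 [ 0.1 -0.5  0. ]
0.03 [-0.5 -0.5  0.8]
0.05 [-0.1 -0.1 -0.8]
0.07 [ 0.4 -0.6  0.8]
0.088 [ 0.2 -0.5 -0. ]
side_14
13.7
raw_scene0.png
raw_side0.png
scene0.png
side0.png
side2.png
side_14.png
w1.png
w2.png
```

View pics/side_14.png

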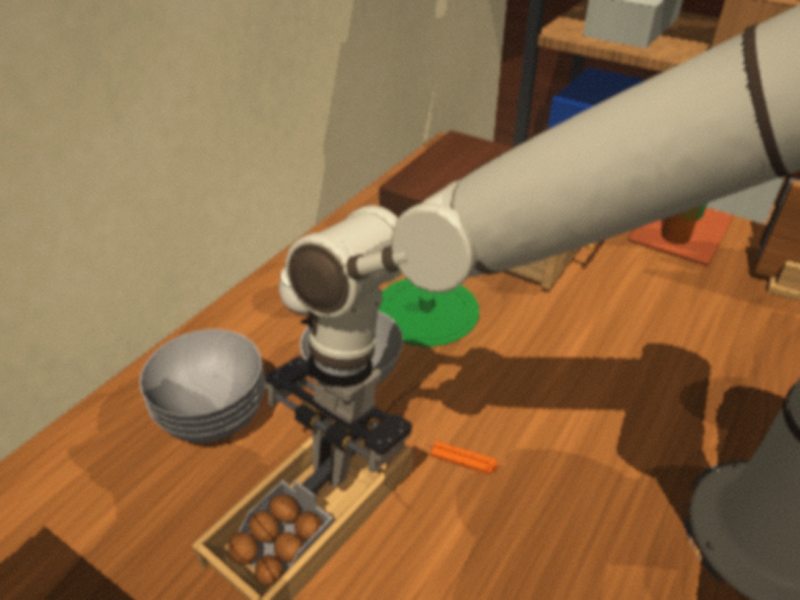

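All 6 nuts are in the blade or at its lip, around (275, 535). Next I raise the scoop, nose up.

```bash
python3 - <<'E'
from sweep import *
raise_(pit=28)
S(trw(.112,0,.12),TRYAW,d(28),speed=.08); S(trw(.09,0,.22),TRYAW,d(28),speed=.12)
print(ft(),bot.current_clock()); shot('side'); shot('scene'); 
E
python3 -c "
import cv2,glob
f=sorted(glob.glob('pics/side_*.png')+glob.glob('pics/scene_*.png'),key=lambda x:__import__('os').path.getmtime(x))[-2:]
print(f); cv2.imwrite('pics/c1.png',cv2.hconcat([cv2.imread(x)[150:600,100+k*250:500+k*250] for k,x in enumerate(f)]))"
```

```text
raised [ 0.7 -0.7 -2.9]
[-0.2  0.2 -3.1] 17.0917
side_17
scene_17
['pics/side_17.png', 'pics/scene_17.png']
```

View pics/c1.png

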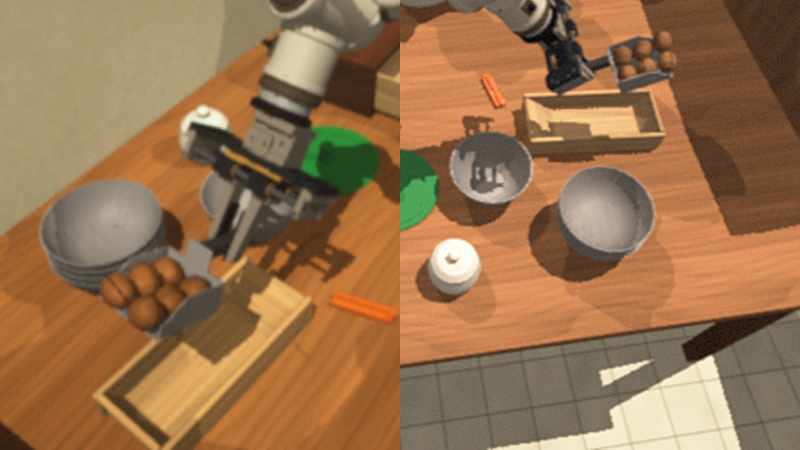

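All 6 nuts are in the raised scoop and the bowl has not moved. Next I carry and pour.

```bash
python3 - <<'E'
from sweep import *
B=np.array([.624,.069,0]); y=d(90)
S(B+[0,-.02,.22],y,d(28),speed=.15)
S(B+[0,-.03,.15],y,d(18),speed=.1)
S(B+[0,-.035,.10],y,d(3),speed=.08)
for p,z in ((-8,.092),(-16,.09),(-24,.088),(-32,.088),(-42,.09),(-50,.095)):
    S(B+[0,-.035,z],y,d(p),speed=.06); bot.hold(.3)
print(ft(),bot.current_clock()); bot.hold(.4)
S(B+[0,-.045,.17],y,d(-50),speed=.15)
S(B+[0,-.11,.25],y,d(-20),speed=.2)
shot('scene'); shot('side')
E
python3 -c "
import cv2,glob,os
f=sorted(glob.glob('pics/side_*.png')+glob.glob('pics/scene_*.png'),key=os.path.getmtime)[-2:]
print(f); cv2.imwrite('pics/c2.png',cv2.hconcat([cv2.imread(x)[150:600,250-k*150:650-k*150] for k,x in enumerate(f)]))"
```

```text
[ 0.9  0.8 -0.9] 25.65
scene_28
side_28
['pics/scene_28.png', 'pics/side_28.png']
```

View pics/c2.png

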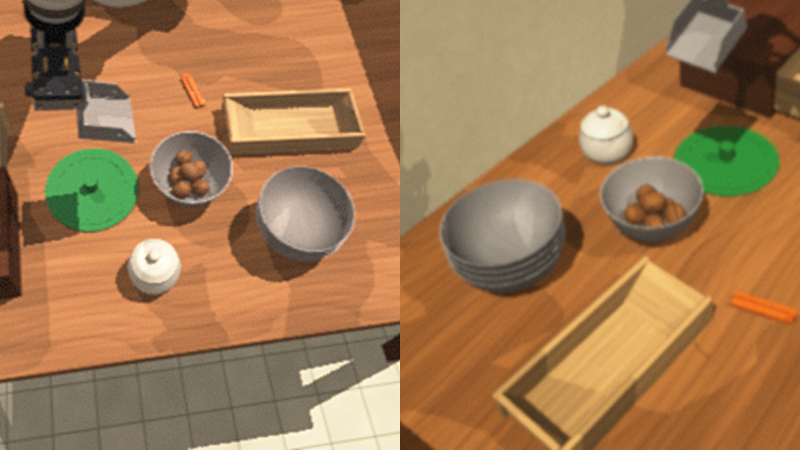

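All 6 nuts are in the bowl and the trough is empty. Next I measure the drawer.

```bash
python3 - <<'E'
import cv2,numpy as np
a=dict(np.load('scene0.npz'))['pixels'][150:302,40:190]; b=dict(np.load('side0.npz'))['pixels'][75:195,235:405]
A=cv2.resize(a,None,fx=3,fy=3,interpolation=cv2.INTER_CUBIC);B=cv2.resize(b,None,fx=2,fy=2,interpolation=cv2.INTER_CUBIC)
B=cv2.copyMakeBorder(B,0,A.shape[0]-B.shape[0],0,0,cv2.BORDER_CONSTANT); cv2.imwrite('pics/c3.png',cv2.hconcat([A,B])); print(A.shape,B.shape)
E
```

```text
(456, 450, 3) (456, 340, 3)
```

View pics/c3.png

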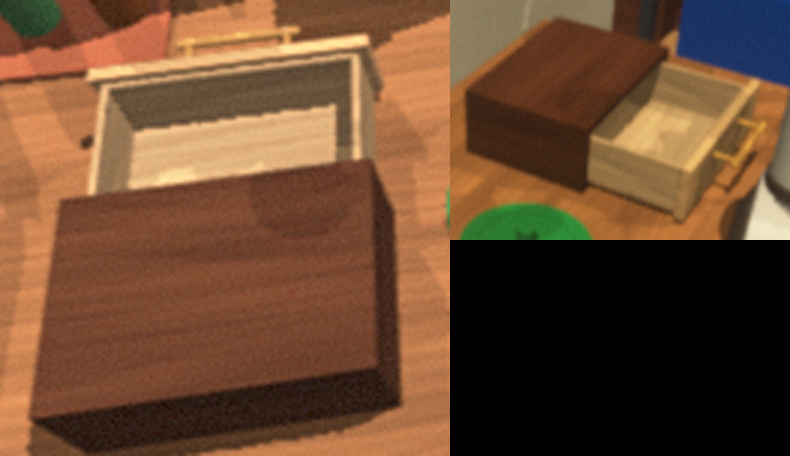

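The crop shows the drawer front's top edge running (90,72)–(368,38). The inner top edge runs (104,87)–(353,60), and the unit top's front edge runs (62,200)–(373,162).

```bash
python3 - <<'E'
from h import *
c=dict(np.load('scene0.npz')); f=lambda u,v,z: onz(c,40+u/3-.33,150+v/3-.33,z)[:2].round(4)
print('unit top',[f(*p,.115) for p in [(62,200),(373,162),(378,368),(32,416)]])
print('front outer top',f(90,72,.1),f(368,38,.1))
print('front inner top',f(104,87,.093),f(353,60,.093))
print('floor far line corners',f(134,130,.022),f(337,104,.022),'handle',f(180,45,.077),f(297,34,.077))
E
```

```text
unit top [array([ 0.6082, -0.5622]), array([ 0.6073, -0.273 ]), array([ 0.8129, -0.27  ]), array([ 0.8145, -0.5576])]
front outer top [ 0.4511 -0.5631] [ 0.4471 -0.2805]
front inner top [ 0.4668 -0.5502] [ 0.4681 -0.2976]
floor far line corners [ 0.4758 -0.5472] [ 0.4725 -0.3311] handle [ 0.411  -0.4845] [ 0.4135 -0.3611]
```

```bash
python3 - <<'E'
from sweep import *
O=np.array([.533,-.377,0]); y=d(90); Z=[0,0,0]
S(O+[0,0,.24],y,0,Z,line=False)
S(O+[0,0,.06],y,0,Z); S(O+[0,0,.0235],y,0,Z,speed=.05)
print(ft(),bot.current_clock())
bot.set_gripper(.45); bot.hold(.2)
p,r=tcp(O+[0,0,.15],Z,y,0); bot.line_to(p,r)
# go in front of drawer, fingers shut, look
bot.set_gripper(0)
bot.goto([.36,-.425,.25],(Rn.from_euler('z',0)*Rn.from_euler('x',np.pi)).as_rotvec())
print(bot.current_clock()); shot('wrist')
E
cp pics/wrist_*.png pics/c4.png
```

```text
[ 0.4  0.2 -1.8] 31.0833
34.8083
wrist_35
```

View pics/c4.png

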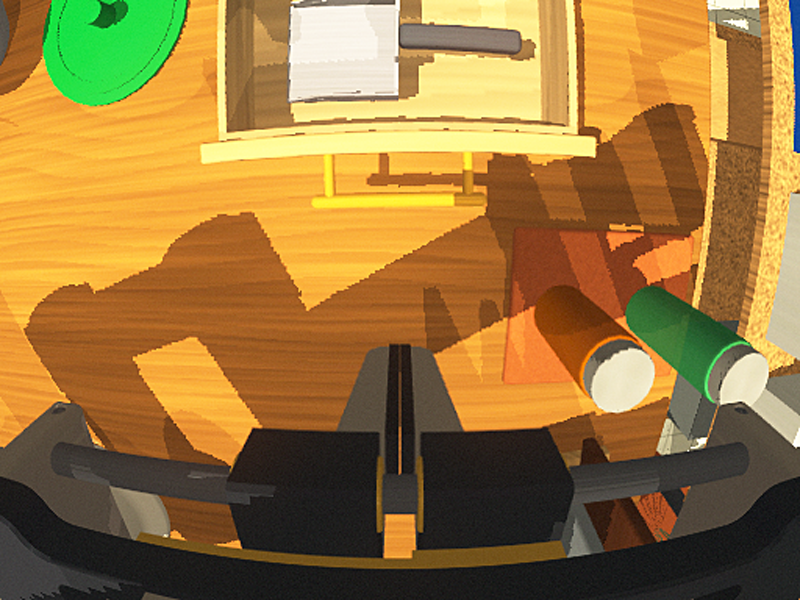

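The scoop lies flat in the drawer, with its blade at (343, 50), clear of the walls. Next I push the drawer shut with closed fingers on the bar, gripper turned 90° to stay clear of the bottles.

```bash
python3 - <<'E'
from sweep import *
R=(Rn.from_euler('z',d(90))*Rn.from_euler('x',np.pi)).as_rotvec()
bot.goto([.365,-.423,.25],R); bot.line_to([.365,-.423,.064]); base=bot.current_contact_force()
bot.line_to([.515,-.423,.064],max_speed=.08); print((bot.current_contact_force()-base).round(1))
x=.515
while x<.585:
    x+=.002; bot.line_to([x,-.423,.064],max_speed=.03); f=bot.current_contact_force()-base
    if abs(f[0])>8: break
print(x,f.round(1),bot.current_ee_pos(),bot.current_clock())
bot.line_to([x-.06,-.423,.064]); bot.line_to([x-.06,-.423,.3]); bot.goto([.42,.0,.4],(Rn.from_euler('x',np.pi)).as_rotvec())
bot.set_gripper(1.); shot('scene'); shot('wrist')
for n in ('wrist','scene','side'):
    q=cam(n);hsv=cv2.cvtColor(q['pixels'],cv2.COLOR_BGR2HSV); m=cv2.inRange(hsv,(50,100,40),(75,255,255)); 
    pts=max(cv2.findContours(m,0,1)[0],key=cv2.contourArea)[:,0]
    w=np.array([onz(q,u,v,.004,n=='wrist')[:2] for u,v in pts]); print('lid',n,cv2.minEnclosingCircle(w.astype(np.float32)))
print(bot.current_clock())
E
cp `ls -t pics/wrist_*|head -1` pics/c5.png; cp `ls -t pics/scene_*|head -1` pics/c6.png
```

```text
[-0.   0.4 -0. ]
0.539 [-15.9   2.1   5.9] [ 0.53511927 -0.42300916  0.06397831] 42.6667
scene_48
wrist_48
lid wrist ((0.6087759137153625, -0.12727400660514832), 0.09468812495470047)
lid scene ((0.6098321676254272, -0.12623661756515503), 0.09383820742368698)
lid side ((0.607732355594635, -0.12662772834300995), 0.0923083946108818)
48.4583
```

View pics/c5.png

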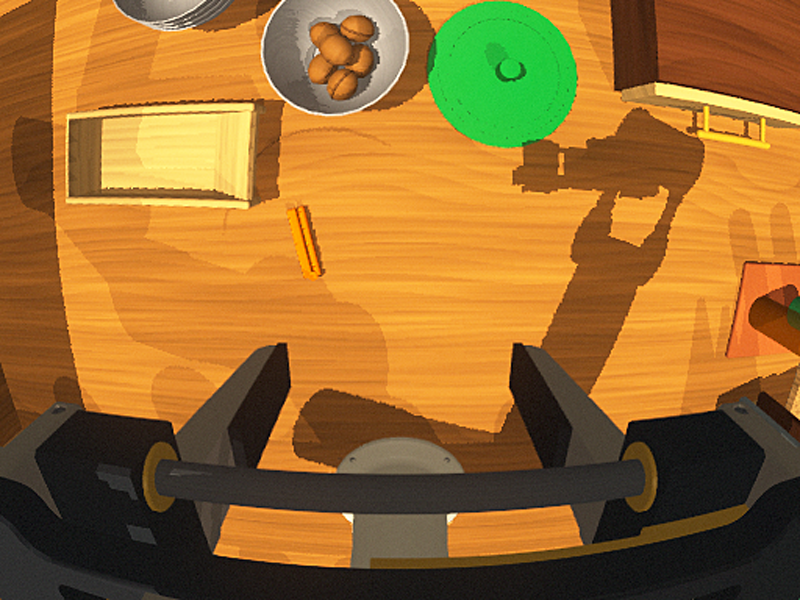

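View pics/c6.png

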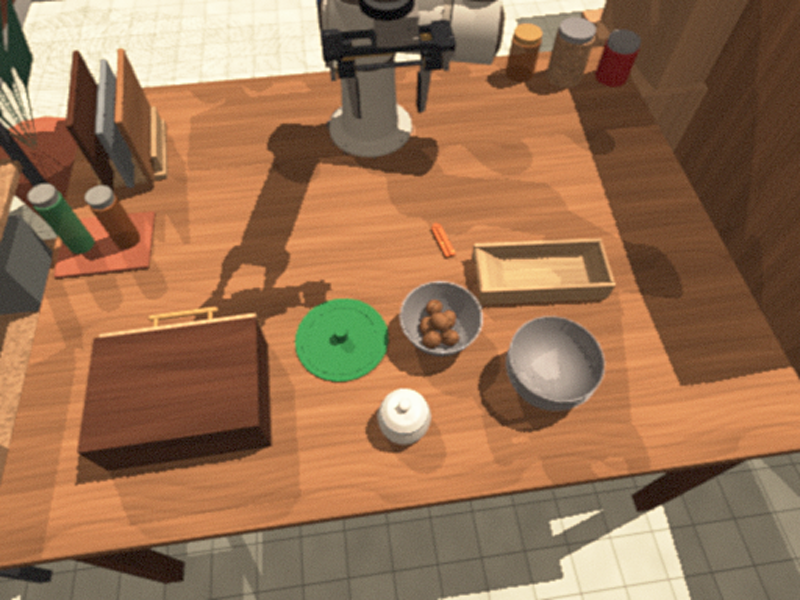

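The drawer is shut, the bystanders have not moved, and the bowl and lid are in place. The bowl rim spans (262–409, ~40) with its bottom at (333, 115) in the wrist view. Next is the lid.

```bash
python3 - <<'E'
from sweep import *
c=dict(np.load('wrist_48.npz')); W=lambda u,v,z: onz(c,u*.64,v*.64,z,True)[:2]
L,Rr,b=W(262,40,.075),W(409,40,.075),W(333,115,.075); print(L,Rr,b)
from scipy.optimize import least_squares
B=least_squares(lambda p:[np.hypot(*(q-p))-.08 for q in(L,Rr,b)],(L+Rr)/2).x; print('bowl',B)
R=(Rn.from_euler('x',np.pi)).as_rotvec(); K=np.array([.6087,-.1270])
bot.goto([*K,.12],R); bot.line_to([*K,.009],max_speed=.08)
print(ft()); bot.set_gripper(0,25); print(bot.current_opening()*92)
bot.line_to([*K,.16]); print(ft())
bot.line_to([B[0]-.14,-.05,.2]); s=cam('scene'); np.savez('sceneB.npz',**s)
g=cv2.cvtColor(s['pixels'],cv2.COLOR_BGR2GRAY).astype(float)-cv2.cvtColor(dict(np.load('scene_48.npz'))['pixels'],cv2.COLOR_BGR2GRAY); 
print('bowl-region change px', [np.abs(g[175:232,275:310]).mean().round(1)],bot.current_clock())
cv2.imwrite('pics/c7.png',cv2.resize(s['pixels'][120:280,150:420],(800,474)))
E
```

```text
[0.63453488 0.14757599] [ 0.62655347 -0.01023544] [0.54543612 0.06951061]
bowl [0.62532562 0.06893657]
[ 0.5 -0.5  0.2]
25.299796541219038
[-0.4  0.  -2.6]
bowl-region change px [np.float64(5.1)] 54.7333
```

View pics/c7.png

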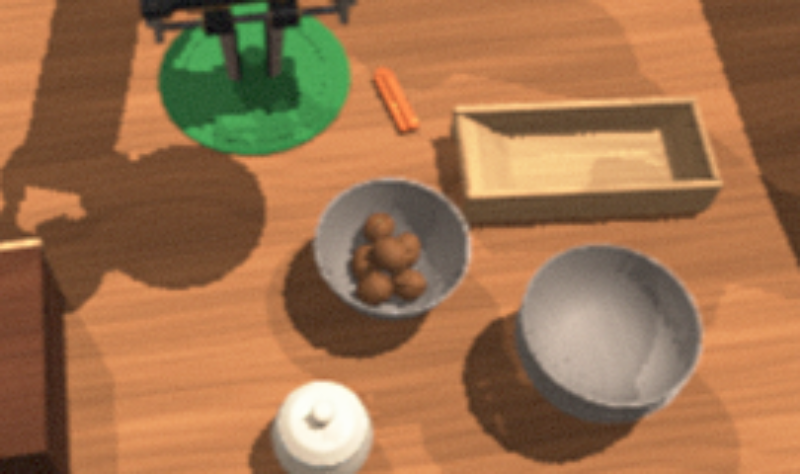

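The lid is held level and the bowl has not moved (rim centre at about (392, 245) in the crop). Next I place it.

```bash
python3 - <<'E'
from sweep import *
B=[.6250,.0690]
bot.line_to([*B,.2]); bot.line_to([*B,.095],max_speed=.08); base=bot.current_contact_force()
z=.095
while z>.081:
    z-=.001; bot.line_to([*B,z],max_speed=.03); f=bot.current_contact_force()-base
    if f[2]>1.2: break
print(z,f.round(1)); bot.set_gripper(.6); bot.hold(.3)
bot.line_to([*B,.2]); bot.goto([.40,.0,.4],(Rn.from_euler('x',np.pi)).as_rotvec()); bot.hold(.5); print(bot.current_clock())
a=cam('scene')['pixels'][130:290,50:410]; q=cam('side')
cv2.imwrite('pics/c8.png',cv2.vconcat([cv2.resize(a,(700,311)),cv2.resize(q['pixels'][150:280,60:380],(700,284))]))
for n in ('wrist','scene','side'):
    q=cam(n);hsv=cv2.cvtColor(q['pixels'],cv2.COLOR_BGR2HSV); m=cv2.inRange(hsv,(50,100,40),(75,255,255)); 
    pts=max(cv2.findContours(m,0,1)[0],key=cv2.contourArea)[:,0]
    w=np.array([onz(q,u,v,.079,n=='wrist')[:2] for u,v in pts]); print('lid',n,cv2.minEnclosingCircle(w.astype(np.float32)))
E
```

```text
0.094 [0.7 1.2 2. ]
61.2667
lid wrist ((0.5928059220314026, 0.0887201651930809), 0.09480597823858261)
lid scene ((0.5947282910346985, 0.08971962332725525), 0.0949571281671524)
lid side ((0.5926901698112488, 0.08975983411073685), 0.09496039152145386)
```

View pics/c8.png

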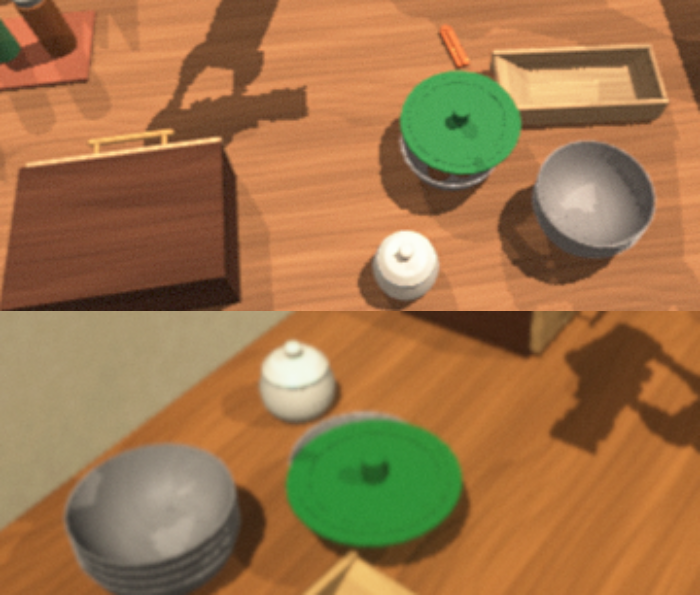

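The lid is resting level but about 37 mm off centre, because I released it on a noise trigger. I'll regrasp it and check the bowl again.

```bash
python3 - <<'E'
from sweep import *
R=(Rn.from_euler('x',np.pi)).as_rotvec(); K=[.5932,.0892]
bot.goto([*K,.2],R); bot.line_to([*K,.087],max_speed=.08); print(ft())
bot.set_gripper(0,25); print(bot.current_opening()*92); bot.line_to([*K,.2],max_speed=.08)
bot.line_to([.5,-.1,.24]); print(ft(),bot.current_clock()); 
s=cam('scene'); np.savez('sceneC.npz',**s); q=cam('side'); np.savez('sideC.npz',**q)
cv2.imwrite('pics/c9.png',cv2.hconcat([cv2.resize(s['pixels'][160:260,230:330],(400,400),interpolation=cv2.INTER_CUBIC),cv2.resize(q['pixels'][175:275,175:275],(400,400),interpolation=cv2.INTER_CUBIC)]))
E
```

```text
[ 0.6 -0.6  0.1]
25.222590303186415
[-0.4 -0.3 -1.8] 67.9083
```

View pics/c9.png

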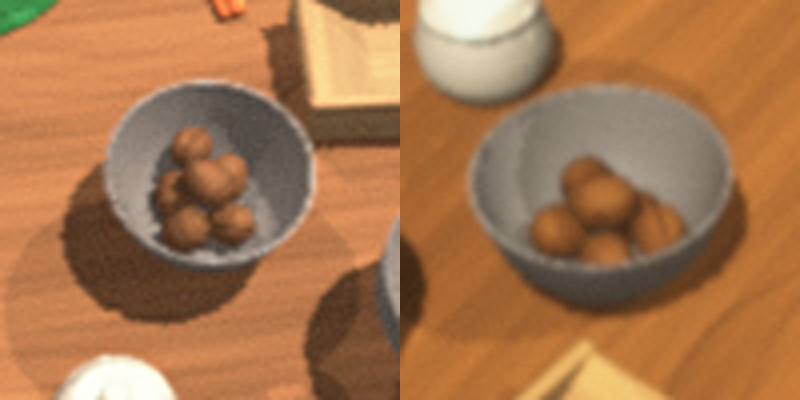

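The scene crop shows the rim at left (105,172), right (315,178) and top (207,81). The side crop shows it at left (470,180), right (732,178) and top (598,85). All 6 nuts sit below the rim.

```bash
python3 - <<'E'
from sweep import *
from scipy.optimize import least_squares
s=dict(np.load('sceneC.npz')); q=dict(np.load('sideC.npz'))
P=[onz(s,230+u/4-.4,160+v/4-.4,.075)[:2] for u,v in[(105,172),(315,178),(207,81),(130,110),(290,115)]]
Q=[onz(q,175+u/4-.4,175+v/4-.4,.075)[:2] for u,v in[(70,180),(332,178),(198,85),(100,125),(300,125)]]
f=lambda X: least_squares(lambda p:[np.hypot(*(x-p))-.08 for x in X],[.62,.07])
for X in(P,Q,P+Q): r=f(X); print(r.x.round(4),np.abs(r.fun).max().round(4))
B=f(P+Q).x
if np.hypot(*(B-[.625,.069]))<.008: B=np.array([.625,.069])
print('using',B)
bot.line_to([*B,.2]); bot.line_to([*B,.10],max_speed=.08); base=bot.current_contact_force()
bot.line_to([*B,.0868],max_speed=.03); print((bot.current_contact_force()-base).round(1))
bot.set_gripper(.6); bot.hold(.3); bot.line_to([*B,.2],max_speed=.1)
bot.goto([.40,.0,.4],(Rn.from_euler('x',np.pi)).as_rotvec()); bot.hold(.5); print(bot.current_clock())
for n in ('wrist','scene','side'):
    c=cam(n);hsv=cv2.cvtColor(c['pixels'],cv2.COLOR_BGR2HSV); m=cv2.inRange(hsv,(50,100,40),(75,255,255)); 
    pts=max(cv2.findContours(m,0,1)[0],key=cv2.contourArea)[:,0]
    w=np.array([onz(c,u,v,.079,n=='wrist')[:2] for u,v in pts]); print('lid',n,cv2.minEnclosingCircle(w.astype(np.float32)))
    if n!='wrist': cv2.imwrite(f'pics/f_{n}.png',c['pixels'])
a=cv2.imread('pics/f_scene.png')[130:290,50:410]; b=cv2.imread('pics/f_side.png')[150:280,60:380]
cv2.imwrite('pics/c10.png',cv2.vconcat([cv2.resize(a,(700,311)),cv2.resize(b,(700,284))]))
E
```

```text
[0.6268 0.0707] 0.0011
[0.6233 0.0732] 0.0046
[0.6249 0.0716] 0.0055
using [0.625 0.069]
[-2.4  0.9  5.2]
75.4417
lid wrist ((0.6234116554260254, 0.06897662580013275), 0.09459049999713898)
lid scene ((0.6261131167411804, 0.07058675587177277), 0.0951865166425705)
lid side ((0.6250573396682739, 0.07308304309844971), 0.09623482078313828)
```

View pics/c10.png

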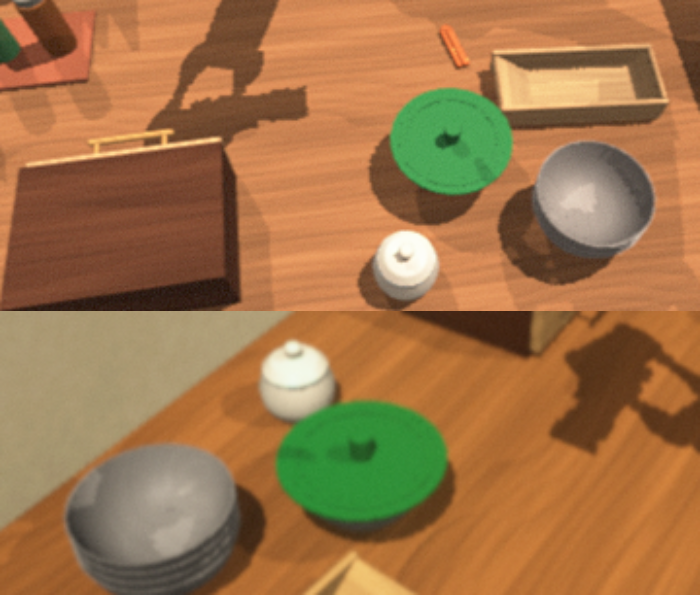

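```bash
python3 - <<'E'
from h import *
a=np.linspace(0,2*np.pi,200)
for n in('scene','side','wrist'):
    c=cam(n);hsv=cv2.cvtColor(c['pixels'],cv2.COLOR_BGR2HSV); m=cv2.inRange(hsv,(50,100,40),(75,255,255))
    pts=max(cv2.findContours(m,0,1)[0],key=cv2.contourArea)[:,0]; print(n,'seen',pts.min(0),pts.max(0)+1)
    for nm,C in (('cent',[.6245,.0695]),):
        for t in ([0,0],[.06,0],[-.06,0],[0,.06],[0,-.06]):
            p=[]
            for zz in(.075,.08): p+=[proj(c,[C[0]+.095*np.cos(x),C[1]+.095*np.sin(x),zz+.095*(t[0]*np.cos(x)+t[1]*np.sin(x))],n=='wrist')+.5 for x in a]
            p=np.array(p); print(t,p.min(0).round(1),p.max(0).round(1))
E
```

```text
scene seen [251 176] [313 230]
[0, 0] [250.5 174.9] [313.9 230.6]
[0.06, 0] [250.5 175.9] [314.  229.7]
[-0.06, 0] [250.5 173.9] [313.8 231.4]
[0, 0.06] [250.5 174.7] [314.2 230.7]
[0, -0.06] [250.5 175. ] [313.6 230.5]
side seen [187 192] [264 247]
[0, 0] [185.5 190.9] [264.7 247.3]
[0.06, 0] [185.3 190. ] [264.6 248.2]
[-0.06, 0] [185.7 191.8] [264.7 246.4]
[0, 0.06] [185.4 192.3] [264.6 245.9]
[0, -0.06] [185.7 189.5] [264.7 248.7]
wrist seen [159   0] [272  71]
[0, 0] [158.  -33.7] [271.7  71.8]
[0.06, 0] [158.  -35.1] [271.7  72. ]
[-0.06, 0] [157.9 -32.4] [271.7  71.5]
[0, 0.06] [156.9 -33.7] [271.5  71.7]
[0, -0.06] [159.  -33.8] [271.9  71.8]
```

```bash
python3 -c "
from workcell import bot
print(bot.job_done(), bot.current_clock())"
```

```text
the job is handed in; nothing more can be done
the job is handed in; nothing more can be done
```

I handed the job in at about 76 s of the 210 s, and no verdict came back: all 6 walnuts are in the bowl, the scoop is flat in the shut drawer, and the lid is centred and level on the second try, as far as the cameras can tell.

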